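# Hang the round crumb press on its keeper peg

### The job

The dessert bases are pressed: put the round-footed crumb press away. Hang it by its eye on the two-prong peg of the steel stand, pushed in past the hanging keeper so that the keeper swings up, drops again behind the eye and locks it on; leave the square-footed press standing where it is.

Things in the scene. Friction and masses are not known exactly. Their poses are not given: they have to be found in the camera images.
- round_press_center (a point): Centre of the press to hang, 66 mm above its underside. Round steel foot 70 across, 10 high; upright plate 66 wide (y), 6 thick (x) with a rectangular eye 50 wide, 40 high, edges 42 and 82 mm above the underside; on top a black grip 24 x 24, from 92 to 132 mm, to hold from above. z up; x: plate's normal, the way the peg passes through the eye. Front and back alike. About 0.3 kg, loose, upright.
- square_press_center (a point): Centre of the other press, to be left alone: same plate, eye and grip as the round one but a square foot 66 x 66 mm. Point 66 mm above its underside; axes as for the round one. Either press may stand on the left or the right.
- peg (a point): Point of the fixed steel stand's level peg where the hung plate belongs, between two 8 mm round prongs (axes at y = -11, +11 mm), on their axis, 125 mm above the counter. x: from the tips (x = -63 mm) to the upright (x = +60 mm), the way to push the eye on; z up. The upright rises 5 mm above the axis; nothing is higher. Base plate below: 10 mm. Hung, the press's centre is 12 mm below this point.
- keeper (a joint): Angle (rad) of the drop keeper: a dark steel finger 10 mm thick, pivoted between the prongs at x = -55 mm of the peg, reaching 42 mm below their axis. 0: hanging on its stop, locked; it cannot swing towards the tips. Up to 1.5 as its lower end swings in and up between the prongs. Free, 30 g, falls by its weight: the eye's lower edge lifts it; past x = -15 mm of the peg it drops behind the plate.
Mind the look-alikes: they are no part of the job. Leave any brown or green look-alike of the part that bears round_press_center alone.

How it is judged:
On the way:
1. the round press, lifted off the counter at the peg, swings the keeper up (value of joint keeper above 0.5 rad and horizontal distance between round_press_center and peg below 0.08 m and height (world z) of round_press_center above 0.1 m), for 0.02 s.
At the end, for the whole second after the job is handed in: The round press hangs on the prongs between keeper and upright: centre 5-20 mm below the peg point, within 15 mm sideways, 47 mm before to 30 mm beyond it along the peg, tilt below 0.2 rad; keeper down again (below 0.15 rad); square press within 30 mm of its start (x of round_press_center in the frame of peg between -0.047 and 0.03 m and y of round_press_center in the frame of peg between -0.015 and 0.015 m and z of round_press_center in the frame of peg between -0.02 and -0.005 m and angle between round_press_center's own z axis and vertical below 0.2 rad and value of joint keeper below 0.15 rad and distance of square_press_center from where it was at the start of the episode below 0.03 m); the robot touches nothing.
It fails at once if the square press is knocked over or carried off (moved more than 30 mm) (distance of square_press_center from where it was at the start of the episode above 0.03 m).
It also fails if it takes over 38 s, if anything falls off the work surface, if the arm or the gripper's body presses on something with over 40 N, if the wrist force passes 120 N, or if a joint passes its speed limit or range.

### The arm

A 6-joint arm with a two-finger parallel gripper is mounted at the origin on the work surface. World frame = base frame: x ahead of the robot, y to its left, z up, the work surface at z = 0. Lengths are in m, angles in rad, forces in N, time in s.
With the tool pointing down it reaches from about 0.4 to 0.825 m from the base axis. Payload 7 kg.
Tool frame: the origin (TCP) lies on the centre line of the jaws, within the pads' length; the fingertips stand 22 mm ahead of it and the grasp point (between the pads) lies 3 mm ahead of it (robot.nose_length is the distance from the TCP to the fingertips, in m); z points along the fingers, x is the direction in which the jaws open and shut, and the axes are right-handed (so a half turn about z gives the same grasp; the last joint's range is limited). The gripper opens to 85 mm and grips with 20 to 120 N. Pads are 22 mm wide; open, the fingers measure 114 mm over their backs; the gripper's body (76 mm by 85 mm) begins 54 mm behind the grasp point. The pads swing forward as they close: fully open they stand 13 mm farther back than shut.
Start: joints at [-0.877, 0.359, 0.012, 0, -1.224, -0.288], TCP at [0.266, -0.62, 0.253] pointing down, gripper open.
Joint ranges: [-3.07, 3.07], [-1.43, 2.12], [-1.02, 1.25], [-3.03, 1.67], [-3.05, -0], [-3.03, 3.03]. Speed limits (rad/s): [2.39, 2.39, 3.01, 3.14, 3.14, 3.14].

### API

Orientations are given as a unit quaternion [w, x, y, z].
In Python, from station import robot, grab_frame, workorder gives the robot as it stands.
- The arm moves only by the shell command python3 -m creep 'ROWS' [FORCE]. ROWS is JSON, a list that holds one entry, the list of rows, each a list of 7 numbers: the turn, a rotation vector about the tool's x, y, z in rad, then the shift along the tool's x, y, z in m, then the closure, from 0 (fully open) to 1 (shut). A call has 1 to 10 rows; each row is the pose to reach, as a shift and turn from the pose commanded when the call began, along the tool's axes at that moment; what a row does not reach only later rows make up. A row lasts 1/8 s, in which the tool goes at most 62.5 mm and 10.7 degrees, less where a joint would pass 70% of its speed; a pose out of reach is approached as far as the arm can. A call with a gripper value outside its range is refused whole. The fingers move at their own pace and stop on an object; FORCE is the grip in N (left out, the last holds). Time passes only in rows, so rows that repeat a pose let the fingers close. It gives the time, the measured TCP pose, the force and the opening at its end, in the units of the state.
- robot.read_state(): the state, without advancing time (a new reading comes with each control period).
- grab_frame(name): name is "scene" or "top" or "wrist"; returns a dict with "color" (400x640x3 uint8, red, green, blue), "range_z" (400x640 float32, m along the optical axis (not along the pixel's ray), 0 where there is no reading), "fx", "fy", "cx", "cy" (pixels), "R" (3x3) and "t" (3): a world point X has camera coordinates R X + t. Camera axes: x right, y down, z forward; pixel columns grow to the right and rows downward; lengths in m; the calibration is good to about 2 mm. A picture is of the moment at which its call begins.
- workorder.job_done(): hands the job in, once; it reports no verdict.
The state is a dict: "time": time; "qpos": joint angles; "qd": joint speeds; "effort": joint torques, N m; "position": TCP position; "eef_rot": TCP orientation; "ft_force": force on the tool from outside, world axes, zero at the start; "ft_torque": the same for the moment, N m; "width": finger opening in m.
Only numpy, scipy, OpenCV 4.12 (cv2) and the standard library are available. Lean on these libraries where they do the work, as an engineer would, in place of code of your own. Each camera call takes 0.05 s, during which the arm holds its last target.

## Working session

There is one attempt and no reset: what is moved stays moved. The work goes in short steps, Python scripts to look and compute and a shell command to move; the robot and the scene stay as the last step left them, time stands still between calls to the robot, and variables do not carry over. Pictures are saved under pics/ and viewed, and the job is handed in when it is done.

```bash
ls; mkdir -p pics; python3 - <<'E'
from station import robot, grab_frame, workorder
import cv2, numpy as np
s=robot.read_state(); print(s)
for n in ("scene","top","wrist"):
    f=grab_frame(n); cv2.imwrite(f"pics/{n}0.png",f["color"][:,:,::-1]); np.savez(f"pics/{n}0.npz",**f)
    print(n,f["fx"],f["R"].round(3).tolist(),f["t"], (f["range_z"]>0).mean())
E
```

```text
pics
{'time': 0.0, 'qpos': array([-8.76889081e-01,  3.59419814e-01,  1.10617248e-02, -3.27249925e-04,
       -1.22410211e+00, -2.88106462e-01]), 'qd': array([-0.00018827, -0.00020177, -0.00089961,  0.00012253, -0.00043861,
       -0.00162998]), 'effort': array([ 1.37070539e-03, -5.83325422e+01,  2.93423080e+01,  6.93671465e+00,
       -5.93758872e-03,  2.51206654e-05]), 'position': array([ 0.26626198, -0.61978609,  0.25234773]), 'eef_rot': array([-7.51507877e-04,  5.50157856e-01,  8.35060248e-01,  3.88617461e-04]), 'ft_force': array([ 0.12023447,  0.16980286, -0.46115568]), 'ft_torque': array([0.0142192 , 0.01283201, 0.02564107]), 'width': 0.0853031540075582}
scene 379.5260876847857 [[0.427, 0.904, -0.012], [0.754, -0.363, -0.548], [-0.5, 0.225, -0.836]] [-0.16086918 -0.38952565  1.36533449] 0.99608984375
top 420.5309379041645 [[-0.019, -0.999, -0.033], [-0.996, 0.022, -0.084], [0.085, 0.031, -0.996]] [-0.04808332  0.54808647  1.08544062] 0.99612109375
wrist 349.6000246303476 [[-0.395, 0.919, 0.001], [0.877, 0.377, 0.297], [0.272, 0.118, -0.955]] [ 0.67543758 -0.03674656  0.37996621] 0.9959375
```

View pics/scene0.png

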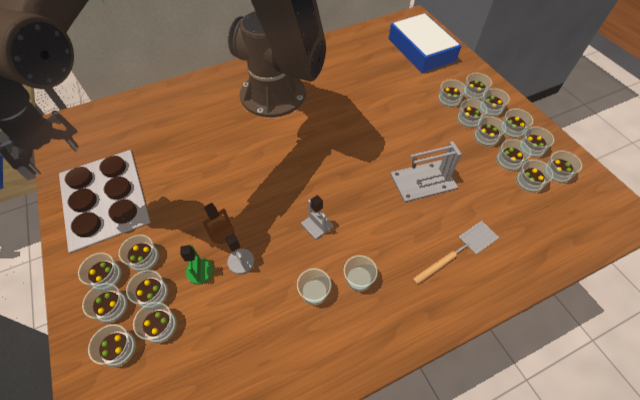

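View pics/top0.png

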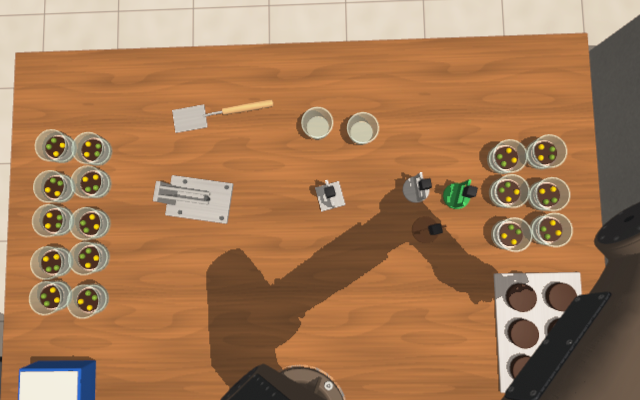

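Candidates, in scene pixels:
- Steel press with a square foot at (317,220).
- Steel press with a round foot at (240,258). This one fits "round steel foot".
- Brown look-alike at (218,222).
- Green look-alike at (198,268).

I'll confirm in enlarged crops and measure.

```bash
cat > h.py <<'E'
import numpy as np, cv2
def load(n): return dict(np.load(f"pics/{n}.npz"))
def pts(f):
    h,w=f["range_z"].shape; v,u=np.mgrid[:h,:w]; z=f["range_z"]
    c=np.stack([(u-f["cx"])/f["fx"]*z,(v-f["cy"])/f["fy"]*z,z],-1)
    return (c-f["t"])@f["R"]
E
python3 - <<'E'
from h import *
s=load("scene0");t=load("top0")
a=cv2.resize(s["color"][190:300,160:350],None,fx=4,fy=4,interpolation=2)
b=cv2.resize(t["color"][150:250,380:500],None,fx=4,fy=4,interpolation=2)
cv2.imwrite("pics/c1.png",a[:,:,::-1]);cv2.imwrite("pics/c2.png",b[:,:,::-1])
c=cv2.resize(t["color"][160:235,140:360],None,fx=3.6,fy=3.6,interpolation=2)
cv2.imwrite("pics/c3.png",c[:,:,::-1])
P=pts(t)
for nm,(u0,u1,v0,v1) in dict(round=(395,436,165,210),sq=(305,355,170,218),stand=(145,240,165,230)).items():
    p=P[v0:v1,u0:u1].reshape(-1,3)
    for lo,hi in ((.006,.014),(.02,.085),(.085,.115),(.115,.14)):
        q=p[(p[:,2]>lo)&(p[:,2]<hi)]
        if len(q)>3:
            r=cv2.minAreaRect((q[:,:2]*1000).astype(np.float32))
            print(nm,lo,hi,len(q),q.mean(0).round(4),np.median(q[:,2]).round(4),np.round(r[0],1),np.round(r[1],1),round(r[2],1))
E
```

```text
round 0.006 0.014 285 [ 0.5716 -0.3087  0.0095] 0.0094 [ 581.  -320.3] [ 67.8 120.6] 77.9
round 0.02 0.085 115 [ 0.5738 -0.3176  0.0437] 0.0408 [ 574.8 -319.3] [65.6  7. ] 7.1
round 0.085 0.115 67 [ 0.5734 -0.3164  0.0948] 0.092 [ 574.2 -314.5] [65.2 15.4] 7.2
round 0.115 0.14 117 [ 0.5741 -0.3175  0.1295] 0.1307 [ 575.  -319.2] [24.3 25. ] 6.7
sq 0.006 0.014 424 [ 0.5598 -0.0902  0.0094] 0.0095 [564.8 -89.9] [71.9 65.6] 14.3
sq 0.02 0.085 8 [ 0.549  -0.0916  0.0463] 0.0484 [560.4 -88.1] [64.6  3.3] 17.2
sq 0.085 0.115 47 [ 0.558  -0.0909  0.0937] 0.0917 [560.6 -88. ] [65.  19.5] 22.3
sq 0.115 0.14 104 [ 0.5613 -0.0906  0.1299] 0.1301 [561.9 -90.7] [23.9 23.7] 13.2
stand 0.006 0.014 1873 [0.5597 0.2544 0.0091] 0.0089 [561.6 262.5] [171.  109.7] 81.0
stand 0.02 0.085 121 [0.5686 0.3229 0.055 ] 0.0545 [570.3 323.1] [10.9 50.4] 71.1
stand 0.085 0.115 76 [0.568  0.3123 0.0999] 0.0983 [554.5 269.3] [122.5  50.4] 73.4
stand 0.115 0.14 482 [0.5634 0.2755 0.1268] 0.1272 [566.2 266.9] [136.1  49.7] 84.9
```

View pics/c1.png

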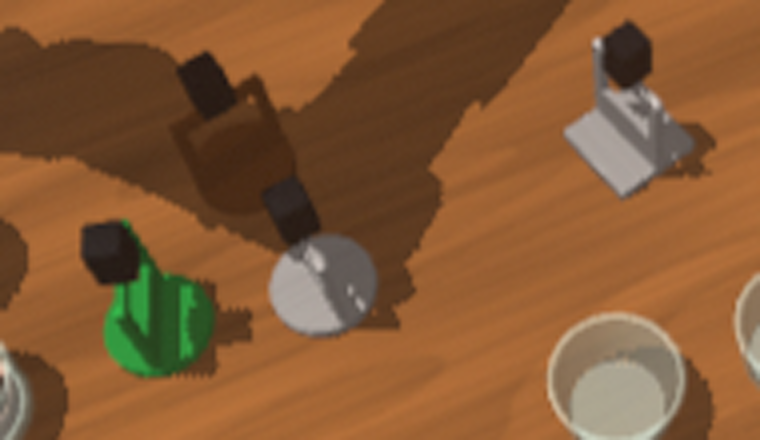

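View pics/c2.png

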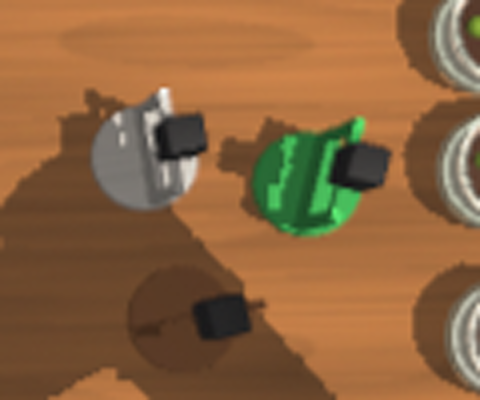

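View pics/c3.png

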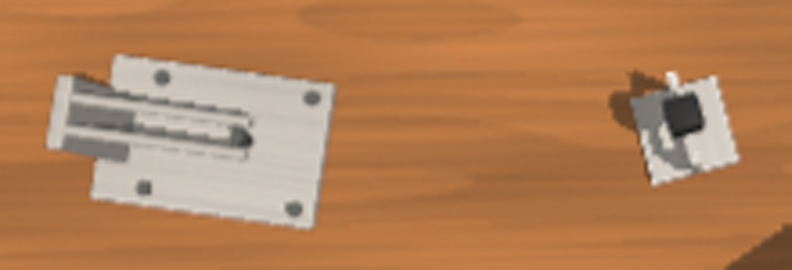

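The crop confirms it: the grey round-footed press stands at scene (240,258) / top (417,188), apart from the brown, green and square ones. Next I measure the peg axis and yaw from the prongs.

```bash
python3 - <<'E'
from h import *
from station import robot
t=load("top0");P=pts(t)
p=P[165:235,140:245].reshape(-1,3)
q=p[(p[:,2]>.119)&(p[:,2]<.136)]
# base plate
b=p[(p[:,2]>.007)&(p[:,2]<.0125)]
r=cv2.minAreaRect((b[:,:2]*1000).astype(np.float32));print("base",r)
up=q[q[:,2]>.1285]; print(len(up),cv2.minAreaRect((up[:,:2]*1000).astype(np.float32)),np.median(up[:,2]))
ax=None
for it in range(1):
    m=cv2.fitLine((q[q[:,1]<.30][:,:2]*1000).astype(np.float32),cv2.DIST_L2,0,.01,.01).ravel();print("line",m,np.degrees(np.arctan2(m[1],m[0])))
d=m[:2]/1000; d=m[:2]*np.sign(m[1]); n=np.array([-d[1],d[0]])
a=q[:,:2]@d; c=q[:,:2]@n
h,e=np.histogram(a,20);print(list(zip(e.round(3),h)))
for lo in np.arange(a.min(),a.max(),.012):
    k=(a>lo)&(a<lo+.012);print(round(lo,3),k.sum(),c[k].min().round(4),c[k].max().round(4),np.median(c[k]).round(4),np.median(q[k,2]).round(4))
print(d,n)
# jaw / yaw
qq=P[165:210,395:436].reshape(-1,3)
w=robot.read_state()["eef_rot"];print(w)
E
```

```text
base ((561.5496826171875, 262.10345458984375), (170.09774780273438, 109.72111511230469), 80.9534683227539)
122 ((567.7093505859375, 266.5103759765625), (134.51112365722656, 46.34794616699219), 86.57303619384766) 0.12955269055467653
line [1.7622228e-01 9.8435038e-01 5.5903522e+02 2.4695253e+02] 79.8502
[(np.float64(0.293), np.int64(23)), (np.float64(0.3), np.int64(30)), (np.float64(0.307), np.int64(23)), (np.float64(0.314), np.int64(16)), (np.float64(0.321), np.int64(20)), (np.float64(0.327), np.int64(16)), (np.float64(0.334), np.int64(17)), (np.float64(0.341), np.int64(21)), (np.float64(0.348), np.int64(18)), (np.float64(0.355), np.int64(19)), (np.float64(0.361), np.int64(19)), (np.float64(0.368), np.int64(17)), (np.float64(0.375), np.int64(23)), (np.float64(0.382), np.int64(14)), (np.float64(0.389), np.int64(19)), (np.float64(0.396), np.int64(17)), (np.float64(0.402), np.int64(19)), (np.float64(0.409), np.int64(20)), (np.float64(0.416), np.int64(69)), (np.float64(0.423), np.int64(50))]
0.293 49 -0.5215 -0.4929 -0.5064 0.1268
0.305 32 -0.5223 -0.4927 -0.5146 0.1269
0.317 34 -0.5216 -0.4923 -0.507 0.1273
0.329 30 -0.5208 -0.4925 -0.5066 0.1271
0.341 34 -0.5213 -0.4917 -0.4994 0.1272
0.353 34 -0.5212 -0.4914 -0.5064 0.127
0.365 31 -0.5205 -0.4915 -0.5137 0.1267
0.377 34 -0.521 -0.4913 -0.5059 0.1275
0.389 30 -0.5204 -0.491 -0.5131 0.1262
0.401 32 -0.5199 -0.491 -0.5052 0.1268
0.413 98 -0.5294 -0.4804 -0.504 0.1276
0.425 31 -0.5275 -0.4811 -0.5076 0.129
[0.17622228 0.9843504 ] [-0.9843504   0.17622228]
[-5.51547665e-04  5.50153614e-01  8.35063243e-01  2.79035816e-04]
```

Measured positions:
- **Peg:** about (0.561, 0.261, 0.125), yaw 80.9°.
- **Round press:** (0.575, −0.319), normal at 97.1°.

I'll move above the press with the jaws along its normal.

```bash
python3 -m creep '[[[0,0,0.06,0.02,0.05,0,0],[0,0,0.12,0.04,0.1,0,0],[0,0,0.18,0.06,0.156,0,0],[0,0,0.24,0.08,0.21,0,0],[0,0,0.283,0.1,0.26,0,0],[0,0,0.283,0.12,0.313,0,0],[0,0,0.283,0.14,0.365,0,0],[0,0,0.283,0.154,0.402,0,0],[0,0,0.283,0.154,0.402,0,0],[0,0,0.283,0.154,0.402,0,0]]]' 40
python3 - <<'E'
from h import *
from station import robot, grab_frame
from scipy.spatial.transform import Rotation as R
s=robot.read_state();q=s["eef_rot"];M=R.from_quat(q,scalar_first=True).as_matrix();print(s["position"],M.round(4).tolist())
f=grab_frame("wrist");np.savez("pics/w1.npz",**f);cv2.imwrite("pics/w1.png",f["color"][:,:,::-1])
f=grab_frame("top");np.savez("pics/t1.npz",**f);
f=load("w1");P=pts(f).reshape(-1,3);k=(P[:,2]>.12)&(P[:,2]<.14)&(np.hypot(P[:,0]-.575,P[:,1]+.319)<.03)
p=P[k];print(len(p),np.median(p[:,2]),cv2.minAreaRect((p[:,:2]*1000).astype(np.float32)))
E
```

```text
time: 1.4
position: [0.5748, -0.3199, 0.2529]
eef_rot: [-0.0, 0.662, 0.749, -0.0]
ft_force: [0.1, -1.1, 0.3]
width: 0.0853
[ 0.57475603 -0.31985539  0.25290593] [[-0.123, 0.9924, -0.0009], [0.9924, 0.123, 0.0002], [0.0003, -0.0008, -1.0]]
1079 0.1315733076558879 ((572.8131103515625, -319.41168212890625), (23.136486053466797, 23.701053619384766), 8.140828132629395)
```

View pics/w1.png

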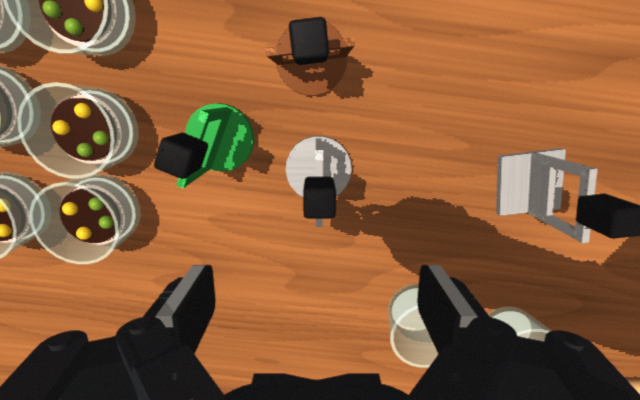

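The wrist view shows the steel round press's grip at (320,198), centred between the jaws, with the green one at (215,140) clear. I'll descend and close.

```bash
python3 -m creep '[[[0,0,0,0,0,0.05,0],[0,0,0,0,0,0.09,0],[0,0,0,0,0,0.12,0],[0,0,0,0,0,0.135,0],[0,0,0,0,0,0.135,0],[0,0,0,0,0,0.135,0.5],[0,0,0,0,0,0.135,0.9],[0,0,0,0,0,0.135,0.9],[0,0,0,0,0,0.135,0.9],[0,0,0,0,0,0.135,0.9]]]' 50
python3 - <<'E'
from station import grab_frame
import cv2
f=grab_frame("wrist");cv2.imwrite("pics/w2.png",f["color"][:,:,::-1])
E
```

```text
time: 2.75
position: [0.5753, -0.3198, 0.1189]
eef_rot: [0.0, 0.662, 0.749, 0.0]
ft_force: [0.1, 2.1, 3.7]
width: 0.0236
```

View pics/w2.png

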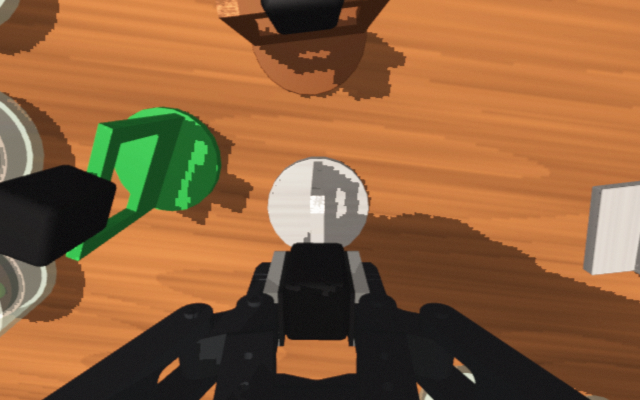

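Gripped, width 23.6 mm. Now I lift clear of the square press and carry across.

```bash
python3 -m creep '[[[0,0,0,0,0,-0.03,0.9],[0,0,0,0,0,-0.08,0.9],[0,0,0,0,0,-0.13,0.9],[0,0,0,0,0,-0.17,0.9],[0,0,0,0,0,-0.17,0.9],[0,0,0.05,0.03,0.002,-0.17,0.9],[0,0,0.1,0.08,0.005,-0.17,0.9],[0,0,0.15,0.13,0.008,-0.17,0.9],[0,0,0.2,0.18,0.011,-0.17,0.9],[0,0,0.2,0.2,0.012,-0.17,0.9]]]' 50
```

```text
time: 4.05
position: [0.5611, -0.1176, 0.2862]
eef_rot: [-0.001, 0.733, 0.68, -0.001]
ft_force: [1.4, 0.1, -4.2]
width: 0.0234
```

```bash
python3 -m creep '[[[0,0,0.02,0.05,-0.007,0,0.9],[0,0,0.04,0.1,-0.014,0,0.9],[0,0,0.06,0.15,-0.021,0,0.9],[0,0,0.083,0.2,-0.028,0,0.9],[0,0,0.083,0.24,-0.034,0,0.9],[0,0,0.083,0.27,-0.038,0,0.9],[0,0,0.083,0.28,-0.039,0,0.9],[0,0,0.083,0.28,-0.039,0,0.9],[0,0,0.083,0.28,-0.039,0,0.9]]]' 50
python3 - <<'E'
from h import *
from station import robot, grab_frame
from scipy.spatial.transform import Rotation as R
for n in("top","scene"):
    f=grab_frame(n);np.savez(f"pics/{n}3.npz",**f);cv2.imwrite(f"pics/{n}3.png",cv2.resize(f["color"],None,fx=1,fy=1)[:,:,::-1])
s=robot.read_state();M=R.from_quat(s["eef_rot"],scalar_first=True).as_matrix();x=M[:,0];print(s["position"],M.round(4).tolist(),np.degrees(np.arctan2(x[1],x[0])))
P=pts(load("top3")).reshape(-1,3)
for lo,hi in((.17,.19),(.2,.25),(.0,.0)):
    p=P[(P[:,2]>lo)&(P[:,2]<hi)&(np.abs(P[:,0]-.545)<.06)&(np.abs(P[:,1]-.162)<.06)]
    if len(p)>5: print(lo,len(p),p.mean(0),cv2.minAreaRect((p[:,:2]*1000).astype(np.float32)))
E
```

```text
time: 5.18
position: [0.545, 0.1611, 0.2878]
eef_rot: [-0.0, 0.762, 0.648, -0.001]
ft_force: [-0.2, 0.5, -4.9]
width: 0.0234
[0.54514226 0.16107901 0.28817431] [[0.1607, 0.987, -0.0003], [0.987, -0.1607, -0.0002], [-0.0003, -0.0002, -1.0]] 80.7533783379988
0.17 304 [0.53705426 0.14624354 0.17817141] ((543.1057739257812, 155.68161010742188), (60.94566345214844, 68.19341278076172), 61.09920120239258)
0.2 93 [0.54244362 0.15800004 0.21806193] ((545.06201171875, 158.90328979492188), (6.923105239868164, 66.09062194824219), 80.68915557861328)
```

View pics/scene3.png

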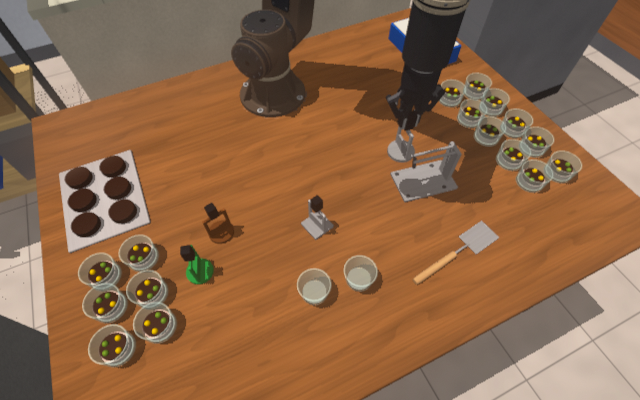

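View pics/top3.png

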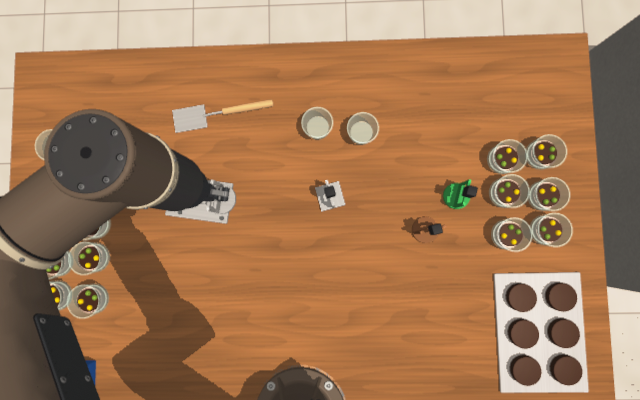

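The plate is square on to the peg and on its axis: camera plate centre (0.545, 0.159), normal 80.7°. I'll back off 20 mm so the foot clears the prong tips, then lower.

```bash
python3 -m creep '[[[0,0,0,-0.02,0,0,0.9],[0,0,0,-0.02,0,0,0.9],[0,0,0,-0.02,0,0.03,0.9],[0,0,0,-0.02,0,0.07,0.9],[0,0,0,-0.02,0,0.1,0.9],[0,0,0,-0.02,0,0.116,0.9],[0,0,0,-0.02,0,0.116,0.9],[0,0,0,-0.02,0,0.116,0.9]]]' 50
python3 - <<'E'
from h import *
from station import robot, grab_frame
for n in("wrist","scene"):
    f=grab_frame(n);np.savez(f"pics/{n}4.npz",**f)
    c=f["color"]
    if n=="scene": c=cv2.resize(c[80:230,350:510],None,fx=4,fy=4,interpolation=2)
    cv2.imwrite(f"pics/{n}4.png",c[:,:,::-1])
E
```

```text
time: 6.28
position: [0.5428, 0.1427, 0.1737]
eef_rot: [0.0, 0.761, 0.648, 0.001]
ft_force: [0.1, -0.1, -3.8]
width: 0.0232
```

View pics/scene4.png

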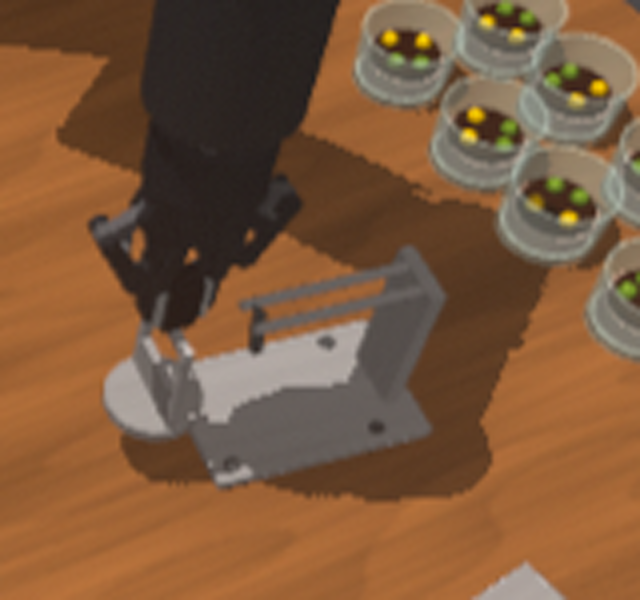

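View pics/wrist4.png

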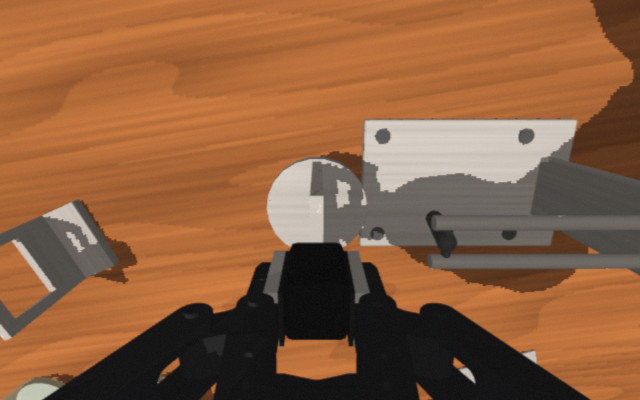

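The press stands in front of the prongs, with the keeper hanging at wrist (440,232). I'll check lateral alignment and height in the wrist view, in tool axes.

```bash
python3 - <<'E'
from h import *
from station import robot
from scipy.spatial.transform import Rotation as R
s=robot.read_state();M=R.from_quat(s["eef_rot"],scalar_first=True).as_matrix();p=s["position"];print(p)
f=load("wrist4");P=pts(f)
L=(P-p)@M
for u in (460,500,540,580,620):
    for v0,v1 in((210,235),(248,275)):
        c=L[v0:v1,u];w=P[v0:v1,u];k=w[:,2]>.11
        if k.any(): print(u,c[k].mean(0).round(4),w[k][:,2].max().round(4))
# grip, plate in same frame
g=L[245:340,285:348];wz=P[245:340,285:348,2];k=(wz>.17)&(wz<.2);print("grip top",np.median(wz[k]),cv2.minAreaRect((g[k][:,:2]*1000).astype(np.float32)))
r=P[205:270,430:640].reshape(-1,3);r=L[205:270,430:640].reshape(-1,3)[r[:,2]>.115];print("tips x",r[:,0].min())
E
```

```text
[0.54267438 0.14279896 0.17369843]
460 [ 0.0712 -0.0144  0.0459] 0.1292
460 [0.0739 0.0075 0.0459] 0.1299
500 [ 0.0915 -0.0144  0.0459] 0.1299
500 [0.095  0.0075 0.046 ] 0.1297
540 [ 0.1119 -0.0143  0.046 ] 0.1295
540 [0.1161 0.0076 0.0461] 0.1292
580 [ 0.1319 -0.0145  0.0457] 0.1297
580 [0.1371 0.0075 0.046 ] 0.1295
620 [ 0.1524 -0.0144  0.0459] 0.1293
620 [0.1586 0.0075 0.0466] 0.1294
grip top 0.18642320876862445 ((-1.837662696838379, -1.6136131286621094), (24.34568977355957, 24.485445022583008), 0.5272193551063538)
tips x -0.0017106518498187027
```

```bash
python3 -m creep '[[[0,0,0,0.025,-0.002,0.001,0.9],[0,0,0,0.045,-0.002,0.001,0.9],[0,0,0,0.06,-0.002,0.001,0.9],[0,0,0,0.07,-0.002,0.001,0.9],[0,0,0,0.08,-0.002,0.001,0.9],[0,0,0,0.09,-0.002,0.001,0.9],[0,0,0,0.1,-0.002,0.001,0.9]]]' 50
python3 - <<'E'
from h import *
from station import grab_frame
for n in("wrist","scene"):
    f=grab_frame(n);np.savez(f"pics/{n}5.npz",**f)
    c=f["color"]
    if n=="scene": c=cv2.resize(c[80:230,350:510],None,fx=4,fy=4,interpolation=2)
    cv2.imwrite(f"pics/{n}5.png",c[:,:,::-1])
E
```

```text
time: 7.25
position: [0.556, 0.2419, 0.1713]
eef_rot: [0.0, 0.761, 0.648, -0.0]
ft_force: [-0.5, -0.0, -3.8]
width: 0.0235
```

View pics/scene5.png

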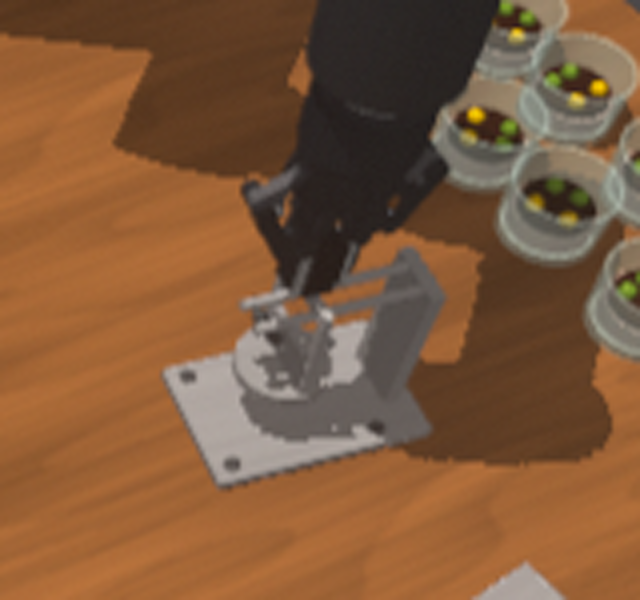

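View pics/wrist5.png

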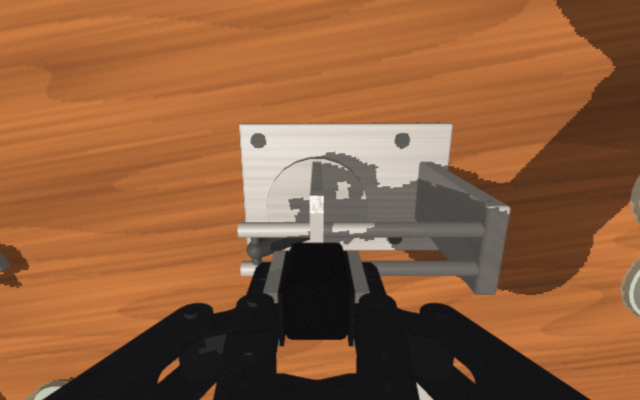

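The prongs are through the eye, and the keeper is swung up, leaning in from wrist (257,250). I push on to about x=+6 mm, past where the keeper drops.

```bash
python3 -m creep '[[[0,0,0,0.01,0,0,0.9],[0,0,0,0.02,0,0,0.9],[0,0,0,0.026,0,0,0.9],[0,0,0,0.026,0,0,0.9],[0,0,0,0.026,0,0.002,0.9],[0,0,0,0.026,0,0.004,0.9],[0,0,0,0.026,0,0.004,0.9]]]' 50
python3 - <<'E'
from h import *
from station import grab_frame
for n in("wrist","scene"):
    f=grab_frame(n);np.savez(f"pics/{n}6.npz",**f)
    c=f["color"]
    if n=="scene": c=cv2.resize(c[80:230,350:510],None,fx=4,fy=4,interpolation=2)
    cv2.imwrite(f"pics/{n}6.png",c[:,:,::-1])
E
```

```text
time: 8.22
position: [0.5599, 0.2668, 0.167]
eef_rot: [-0.0, 0.762, 0.648, -0.0]
ft_force: [0.1, -0.1, -4.3]
width: 0.0233
```

View pics/scene6.png

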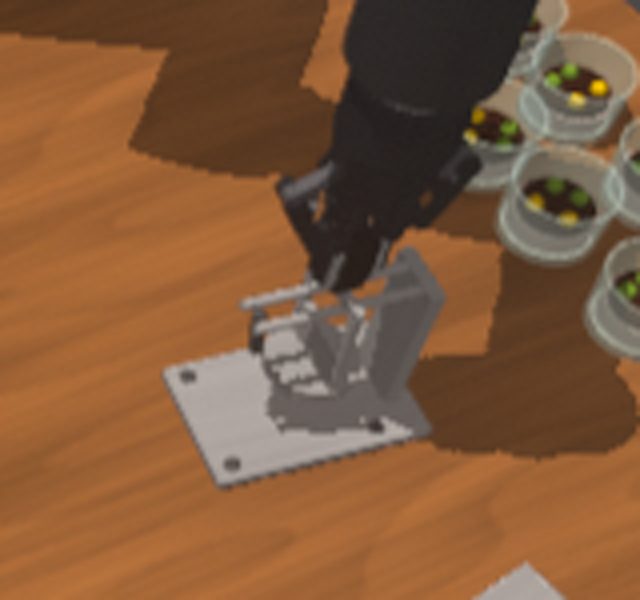

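View pics/wrist6.png

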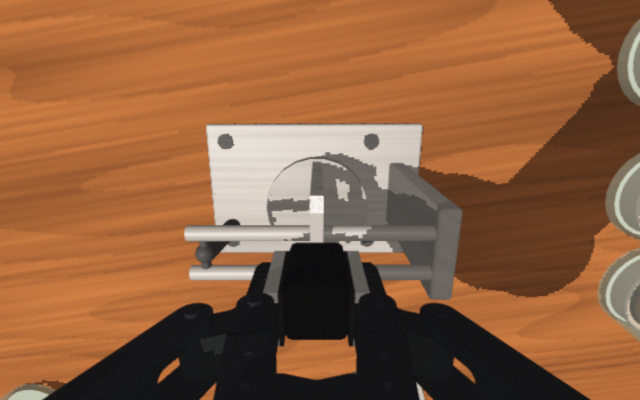

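The keeper hangs straight again at scene-crop (257,335), behind the plate. I'll lower gently until the prongs take the weight.

```bash
python3 -m creep '[[[0,0,0,0,0,0.001,0.9],[0,0,0,0,0,0.0015,0.9],[0,0,0,0,0,0.0015,0.9]]]' 50; python3 -m creep '[[[0,0,0,0,0,0.0005,0.9],[0,0,0,0,0,0.001,0.9],[0,0,0,0,0,0.001,0.9]]]' 50
```

```text
time: 8.7
position: [0.56, 0.2671, 0.1658]
eef_rot: [-0.0, 0.761, 0.648, -0.0]
ft_force: [0.0, 0.3, -4.5]
width: 0.0232
time: 9.07
position: [0.5601, 0.2672, 0.1655]
eef_rot: [0.0, 0.761, 0.648, 0.0]
ft_force: [-3.3, -0.9, 4.5]
width: 0.0238
```

Contact: the force turned to +4.5 N. Releasing and rising.

```bash
python3 -m creep '[[[0,0,0,0,0,0,0.68],[0,0,0,0,0,0,0.64],[0,0,0,0,0,0,0.58],[0,0,0,0,0,0,0.5],[0,0,0,0,0,0,0.3],[0,0,0,0,0,0,0.3],[0,0,0,0,0,0,0.3]]]' 20
python3 - <<'E'
from h import *
from station import grab_frame
for n in("wrist",):
    f=grab_frame(n);np.savez(f"pics/{n}7.npz",**f);cv2.imwrite(f"pics/{n}7.png",f["color"][:,:,::-1])
E
```

```text
time: 9.95
position: [0.5601, 0.2671, 0.1648]
eef_rot: [-0.0, 0.761, 0.648, 0.0]
ft_force: [0.6, -0.0, 0.6]
width: 0.0599
```

View pics/wrist7.png

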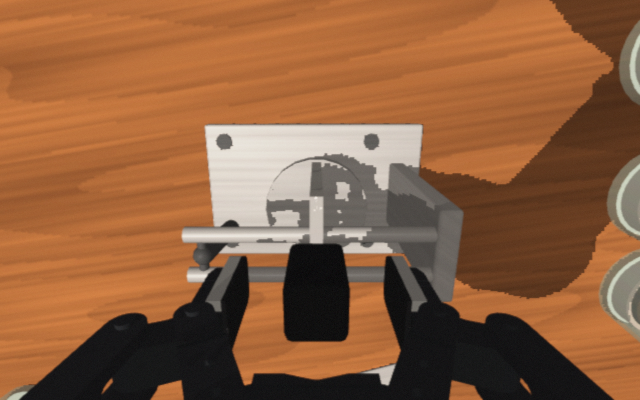

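Both jaws stand clear of the grip at (316,290). Rising, then moving away so I can check the result.

```bash
python3 -m creep '[[[0,0,0,0,0,-0.02,0.3],[0,0,0,0,0,-0.06,0.3],[0,0,0,0,0,-0.11,0.3],[0,0,0,0,0,-0.16,0.3],[0,0,0,-0.05,0,-0.16,0.3],[0,0,0,-0.1,0,-0.16,0.3],[0,0,0,-0.15,0,-0.16,0.3],[0,0,0,-0.2,0,-0.16,0.3],[0,0,0,-0.22,0,-0.16,0.3],[0,0,0,-0.22,0,-0.16,0.3]]]' 20
python3 - <<'E'
from h import *
from station import grab_frame
for n in("top","scene"):
    f=grab_frame(n);np.savez(f"pics/{n}8.npz",**f)
    c=f["color"];c=cv2.resize(c[80:230,350:510] if n=="scene" else c[140:250,120:280],None,fx=4,fy=4,interpolation=2)
    cv2.imwrite(f"pics/{n}8.png",c[:,:,::-1])
P=pts(load("top8")).reshape(-1,3)
d=np.array([.158,.987]);n=np.array([-.987,.158]);o=np.array([.561,.261])
A=np.c_[(P[:,:2]-o)@d,(P[:,:2]-o)@n,P[:,2]]
k=(abs(A[:,0])<.06)&(abs(A[:,1])<.05)&(A[:,2]>.165)&(A[:,2]<.2);q=A[k]
print("grip peg frame",k.sum(),cv2.minAreaRect((q[:,:2]*1000).astype(np.float32)),np.median(q[:,2])-.066-.125)
k=(abs(A[:,0])<.04)&(abs(A[:,1])<.05)&(A[:,2]>.05)&(A[:,2]<.065);q=A[k];print("foot",k.sum(),q.min(0),q.max(0))
for w in("top0","top8"):
    S=pts(load(w)).reshape(-1,3);q=S[(S[:,2]>.115)&(S[:,2]<.14)&(abs(S[:,0]-.562)<.04)&(abs(S[:,1]+.09)<.04)];print("square",w,q.mean(0))
E
```

```text
time: 11.25
position: [0.5249, 0.049, 0.3252]
eef_rot: [0.0, 0.762, 0.648, 0.0]
ft_force: [0.2, -0.3, 0.4]
width: 0.0598
grip peg frame 0 ((0.0, 0.0), (0.0, 0.0), 0.0) nan
  return _methods._mean(a, axis=axis, dtype=dtype,
  ret = ret.dtype.type(ret / rcount)
Traceback (most recent call last):
ValueError: zero-size array to reduction operation minimum which has no identity
```

View pics/scene8.png

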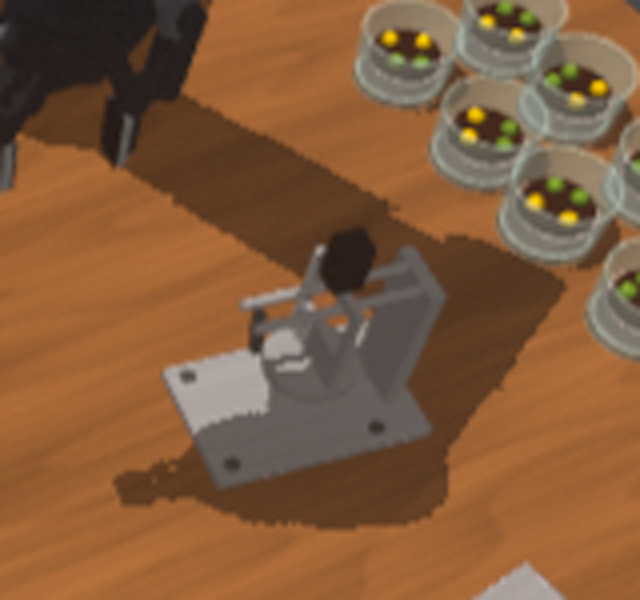

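View pics/top8.png

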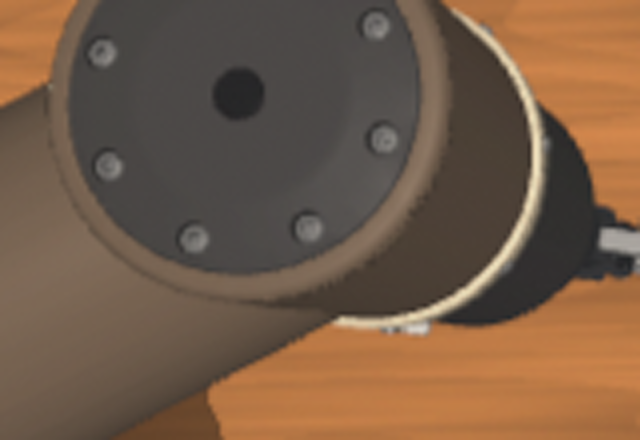

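The scene shows the press hanging upright on the prongs, and the keeper down at (257,330). The arm hides the top view, so I move farther off and measure.

```bash
python3 -m creep '[[[0,0,0,-0.05,0,0,0.3],[0,0,0,-0.1,0,0,0.3],[0,0,0,-0.15,0,0,0.3],[0,0,0,-0.2,0,0,0.3],[0,0,0,-0.25,0,0,0.3],[0,0,0,-0.3,0,0,0.3],[0,0,0,-0.35,0,0,0.3],[0,0,0,-0.35,0,0,0.3]]]' 20
python3 - <<'E'
from h import *
from station import grab_frame
for n in("top","scene"):
    f=grab_frame(n);np.savez(f"pics/{n}9.npz",**f)
    c=f["color"]
    if n=="top":cv2.imwrite(f"pics/{n}9.png",c[:,:,::-1])
    else: cv2.imwrite(f"pics/{n}9.png",cv2.resize(c[120:210,380:480],None,fx=6,fy=6,interpolation=2)[:,:,::-1])
d=np.array([.158,.987]);n=np.array([-.987,.158]);o=np.array([.561,.261])
for w in("top9","scene9"):
    P=pts(load(w)).reshape(-1,3)
    A=np.c_[(P[:,:2]-o)@d,(P[:,:2]-o)@n,P[:,2]]
    k=(abs(A[:,0])<.06)&(abs(A[:,1])<.05)&(A[:,2]>.165)&(A[:,2]<.2);q=A[k]
    if len(q): print(w,"grip peg frame",k.sum(),cv2.minAreaRect((q[:,:2]*1000).astype(np.float32)),np.percentile(q[:,2],90)-.066-.125)
    k=(abs(A[:,0])<.05)&(abs(A[:,1])<.05)&(A[:,2]>.05)&(A[:,2]<.065);q=A[k]
    if len(q): print("foot",k.sum(),q.min(0),q.max(0))
for w in("scene0","scene9"):
    S=pts(load(w)).reshape(-1,3);q=S[(S[:,2]>.125)&(S[:,2]<.14)&(abs(S[:,0]-.562)<.04)&(abs(S[:,1]+.09)<.04)];print("square",w,len(q),q.mean(0))
E
```

```text
time: 12.35
position: [0.4693, -0.2974, 0.3238]
eef_rot: [-0.001, 0.762, 0.647, -0.001]
ft_force: [-0.2, -0.3, 0.1]
width: 0.0595
top9 grip peg frame 124 ((3.113430976867676, 1.301457405090332), (24.14213752746582, 23.987104415893555), 89.25430297851562) -0.011505773314486961
foot 235 [-0.02693764 -0.03224681  0.05027867] [0.02772587 0.0348612  0.06434292]
scene9 grip peg frame 96 ((5.83756160736084, -0.7812767028808594), (24.801300048828125, 23.5476016998291), 1.8413106203079224) -0.011152896872770657
foot 269 [-0.0284293  -0.03490823  0.05005797] [0.04029126 0.03024263 0.06479916]
square scene0 83 [ 0.56465737 -0.08979496  0.13102348]
square scene9 86 [ 0.56474276 -0.08945936  0.13046294]
```

View pics/scene9.png

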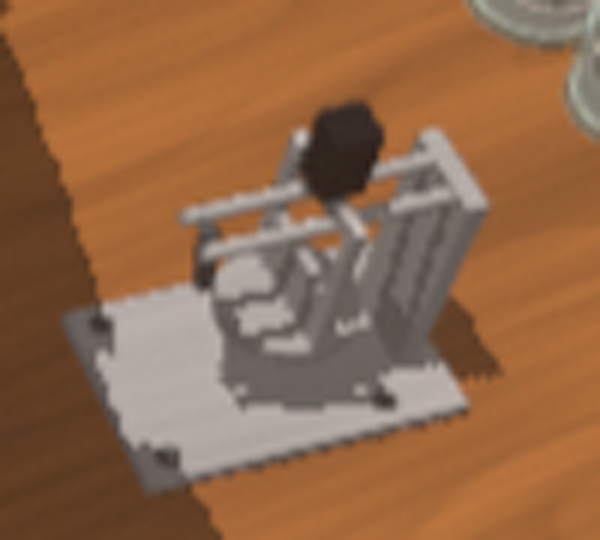

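View pics/top9.png

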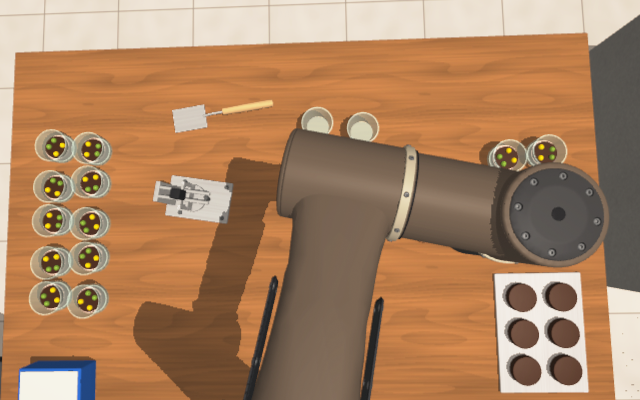

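The press hangs upright with its grip at crop (343,150), and the keeper hangs straight at (205,260). The square press has not moved, and the arm is clear of everything. Handing in.

```bash
python3 -c "
from station import workorder, robot
print(workorder.job_done()); print(robot.read_state()['time'])"
```

```text
the job is handed in; nothing more can be done
None
the job is handed in; nothing more can be done
```

The round-footed press now hangs by its eye on the two prongs, past the keeper. I handed the job in after about 12.5 s; no verdict was reported.

I took the press by its grip and carried it over the square press. I then pushed it onto the peg, lowered it until the prongs took the weight, and released it.

What the last checks showed:
- **Press position, in the peg frame:** about 3–6 mm beyond the peg point along the peg, within about 1.5 mm sideways, and about 11–12 mm below it. The top and scene cameras differ by about 3 mm along the peg and 2 mm sideways, well inside the limits.
- **Tilt and keeper:** judged from the pictures only, not measured as angles. The press looks upright. The keeper was seen lifted during the push and hanging straight down afterwards.
- **Square press:** its grip reads within 1 mm of its starting position.
- **Arm:** clear of everything, with wrist force near zero.

One check failed at first because the arm hid the stand from the top camera. I moved the arm farther away and repeated it.

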